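# Corner check of the letter scale

### The arm

A 6-joint arm with a two-finger parallel gripper is mounted at the origin on the work surface. World frame = base frame: x ahead of the robot, y to its left, z up, the work surface at z = 0. Lengths are in m, angles in degrees, forces in N, time in s.
With the tool pointing down it reaches from about 0.35 to 0.875 m from the base axis. Payload 4.2 kg.
Tool frame: the origin (TCP) lies midway between the tips of the shut fingers; the grasp point (between the pads) lies r.pinch_z behind it (r.pinch_z is the distance from the TCP to the grasp point, in m); z points along the fingers, y is the direction in which the jaws open and shut (so a half turn about z gives the same grasp; the last joint's range is limited). The gripper opens to 87 mm and grips with 3 to 60 N. Pads are 19 mm wide; open, the fingers measure 117 mm over their backs; the gripper's body (75 mm by 190 mm) begins 51 mm behind the grasp point.
Start: joints at [80.077, 22.042, 0.453, 0, -68.411, -14.817], TCP at [0.262, 0.568, 0.192] pointing down, gripper open.
Joint ranges: [-179.83, 179.83], [-69.29, 118.12], [-61.27, 80.66], [-181.25, 117.63], [-171.15, -9.14], [-177.46, 177.46]. Speed limits (degrees/s): [159.86, 159.86, 180, 180, 180, 180].

### API

Orientations are given as a 3x3 rotation matrix whose columns are the frame's x, y, z axes.
In Python, from station import r gives the robot as it stands. The module is installed in compiled form; this text tells all that it offers.
- The arm moves only by the tool play_rows, never from a script. Its argument "deltas" is a list of rows, each a list of 7 numbers: the shift along the tool's x, y, z in units of 25 mm (1.0 is 25 mm), then the turn, a rotation vector about the tool's x, y, z in units of 5 degrees (1.0 is 5 degrees), then the finger opening in mm, from 0 to 87. In form: [[tx, ty, tz, wx, wy, wz, fingers], ...]. A call has 1 to 12 rows; each row is the pose to reach, as a shift and turn from the pose commanded when the call began, along the tool's axes at that moment; what a row does not reach only later rows make up. A row lasts 1/10 s, in which the tool goes at most 50 mm and 8.59 degrees, less where a joint would pass 70% of its speed; a pose out of reach is approached as far as the arm can. A call with a gripper value outside its range is refused whole. The fingers move at their own pace and stop on an object; the grip force is fixed at half the most. Time passes only in rows, so rows that repeat a pose let the fingers close. It gives the time, the measured TCP pose, the force and the opening at its end, in the units of the state.
- r.sense(): the state, without advancing time (a new reading comes with each control period).
- r.capture(name): name is "scene" or "top" or "wrist"; returns a dict with "pixels" (400x640x3 uint8, red, green, blue), "camera_matrix" (3x3 intrinsics, pixels), "R" (3x3) and "t" (3): a world point X has camera coordinates R X + t; the wrist camera has in their place "T_tool_cam" (4x4, takes a point from camera to tool coordinates, whose origin is the TCP and whose axes are the flange's). Camera axes: x right, y down, z forward; pixel columns grow to the right and rows downward; lengths in m; the calibration is good to about 2 mm. A picture is of the moment at which its call begins: read the wrist's pose just before it. There is no depth.
- r.finish_job(): hands the job in, once; it reports no verdict.
Trained networks look in the newest picture that a camera, given by its name, has taken for a name from the list of things; names that differ only in an ending like _2 or _b are one class to them, and where a whole thing is asked for, a point or a joint stands for the part that bears it (a point fixed in the world has none). Each returns a list of dicts, best first, with "score" (0 to 1); they miss things now and then, are a little off and sometimes report something else, mostly with a low value. They report only what shows in the picture. A call takes as long as a camera call.
- r.spot_in(camera, target): "centre" ([x, y, z] in m, in world coordinates, good to about 4 mm: the middle of the surface that is visible of it).
- r.cut_out(camera, target): "region" (400x640 bool, what is visible of it).
The state is a dict: "time_s": time; "joints": joint angles; "joint_velocities": joint speeds; "effort": joint torques, N m; "tcp_pos": TCP position; "ee_rot": TCP orientation; "wrist_force": force on the tool from outside, world axes, zero at the start; "moment": the same for the moment, N m; "gripper_width": opening from 0.0 (shut) to 1.0 (fully open).
Only numpy, scipy, OpenCV 4.12 (cv2) and the standard library are available. Lean on these libraries where they do the work, as an engineer would, in place of code of your own. Each camera call takes 0.05 s, during which the arm holds its last target.

### The job

Check the letter scale on the ledger desk for sticking: with your fingertips press its platform down on the rubber pad at the back left corner (back is the side away from the dial, left is as you read the dial, the side where the pointer rests at zero) until the pointer lies over the dark steel clip on the dial's wire rim, keep it there for about a second without running past the clip, then let go so that it returns to zero. Then do the same on the pad at the back right corner. Only press: nothing is picked up, and the scale, the clip and the other things on the desk stay where they are.

Things in the scene. Friction and masses are not known exactly. Their poses are not given: they have to be found in the camera images.
- scale: Mechanical letter scale, grey housing loose on rubber feet, about 1.6 kg, 255 mm deep (its x from -85 to 170 mm), 190 mm wide. Origin on the desk under the platform's middle; +x points to the sloping dial at its front, z up: the dial's reader looks along -x, with -y on the left. Each corner of the platform has a round black rubber pad, 60 mm from the middle along x and 80 mm along y.
- pad_left: The rubber pad on the platform's back left corner (scale frame x = -60, y = -80 mm), 30 mm across; origin at the centre of its underside, its top is 3 mm higher: 106 mm above the desk when the platform is up. It moves down with the platform.
- pad_right: The rubber pad on the platform's back right corner (scale frame x = -60, y = +80 mm), same size, origin likewise at the centre of its underside.
- platform (a joint): Level steel platform, 170 x 210 mm, its top 103 mm above the desk at rest, on a sprung stem. Value: how far it is pressed down, m, 0 at rest, 0.025 on its stop. It stays level wherever it is pressed. It starts to move at about 1 N and needs 0.4 N more for each mm; it springs back to 0 when let go.
- pointer (a joint): Angle of the dial's black pointer, rad: 0 at rest at the reader's left end of the scale, growing clockwise over the top to 2.8 at the right end; geared to the platform, 0.112 rad for each mm that it is pressed.
- clip (a joint): Angle of the middle of the dark steel clip on the dial's wire rim, in the same sense and from the same zero as the pointer: the pointer lies over the middle of the clip when the two angles are equal. Somewhere from 1.1 to 2.1. Stiff to move, and to be left where it is.
- pointer_tip (a point): Tip of the pointer, 58 mm from its pivot (the pivot is at scale frame x = 163, z = 25 mm, in a white dial face that slopes at 45 degrees and looks forward and up).
- clip_mid (a point): Middle of the clip at the radius of the pointer's tip. The clip is a bent steel tab 20 mm wide along the rim; x of this point runs along the rim in the direction in which the pointer advances, y outward along the radius, z out of the dial.
- glue_stick: Bystander beside the scale's right: glue stick standing on end, 28 mm across, 94 mm high; origin at its foot.
- stamp: Bystander beside the scale's left: wooden rubber stamp with a waisted handle, 38 mm across, 72 mm high; origin at its foot.
- calculator: Bystander: desk calculator, 165 x 125 x 28 mm; origin under its middle.
- pen_pot: Bystander: white pot with pens, 76 mm across, about 150 mm high with the pens; origin at its foot.
- stapler: Bystander: stapler, 150 x 36 x 60 mm; origin under its middle.
- clip_tin: Bystander: low round steel tin, 62 mm across, 28 mm high; origin at its foot.

How it is judged (in metres and radians):
On the way, in this order (a step that is already met when the one before it is completed fails the run):
1. a fingertip on the back left pad has the pointer over the clip (x of pointer_tip in the frame of clip_mid between -0.012 and 0.012 m and distance between pointer_tip and clip_mid below 0.02 m and contact force between the fingers and pad_left above 1 N), for 0.7 s.
2. let go: the pointer is back at zero (value of joint pointer below 0.12 rad and contact force between the fingers and scale below 0.1 N), for 0.2 s.
3. a fingertip on the back right pad has the pointer over the clip (x of pointer_tip in the frame of clip_mid between -0.012 and 0.012 m and distance between pointer_tip and clip_mid below 0.02 m and contact force between the fingers and pad_right above 1 N), for 0.7 s.
At the end, for the whole second after the job is handed in: Both back pads have been pressed in turn, left first, each with the pointer's tip within 12 mm of the middle of the 20 mm clip for 0.7 s, and the pointer back at zero (below 0.12 rad) after each; the scale and the other things stand within 15 mm of where they were, the clip within 20 mm (all of step 2 and velocity of joint pointer between -0.1 and 0.1 rad/s and distance of each of scale, glue_stick, stamp, calculator, pen_pot, stapler, clip_tin from where it was at the start of the episode below 0.015 m and angle between scale's own z axis and vertical below 0.05 rad and distance of clip_mid from where it was at the start of the episode below 0.02 m); the robot touches nothing.
It fails at once if the pointer runs past the clip (its tip 22 mm beyond the clip's middle, a good 10 mm past its edge) (x of pointer_tip in the frame of clip_mid above 0.022 m).
It fails at once if the scale is shoved, lifted or tipped (distance of scale from where it was at the start of the episode above 0.015 m or angle between scale's own z axis and vertical above 0.05 rad).
It fails at once if the clip is shifted (distance of clip_mid from where it was at the start of the episode above 0.02 m).
It fails at once if something else on the desk is lifted or pushed (distance of any of glue_stick, stamp, calculator, pen_pot, stapler, clip_tin from where it was at the start of the episode above 0.015 m).
It also fails if it takes over 48 s, if anything falls off the work surface, if the arm or the gripper's body presses on something with over 40 N, if the wrist force passes 120 N, or if a joint passes its speed limit or range.

## Working session

There is one attempt and no reset: what is moved stays moved. The work goes in short steps, Python scripts to look and compute and a tool call to move; the robot and the scene stay as the last step left them, time stands still between calls to the robot, and variables do not carry over. Pictures are saved under pics/ and viewed, and the job is handed in when it is done.

Besides the shell and the picture viewer there is one more tool, called after "Emit:" as name(argument=value, ...), one argument or row to a line, values as JSON. play_rows: Moves the arm, as the interface text tells. Its arguments: {"type":"object","properties":{"deltas":{"type":"array","items":{"type":"array","items":{"type":"number"}}}},"required":["deltas"]}

```bash
mkdir -p pics; cat > h.py <<'E'
import numpy as np, cv2
from station import r
def save(c,n): cv2.imwrite(f'pics/{n}.png', c['pixels'][:,:,::-1])
E
python3 - <<'E'
from h import *
s=r.sense(); print(s, r.pinch_z)
for n in ("scene","top","wrist"):
    c=r.capture(n); save(c,n+'0')
    print(n,c['camera_matrix'].tolist(),[c[k].tolist() for k in c if k in('R','t','T_tool_cam')])
    for t in ("scale","pad_left","pad_right","clip","pointer","glue_stick","stamp","calculator","pen_pot","stapler","clip_tin"):
        print(t,[(round(d['score'],2),np.round(d['centre'],3).tolist()) for d in r.spot_in(n,t)][:4])
E
```

```text
{'time_s': 0.0, 'joints': array([ 8.00759864e+01,  2.20904595e+01,  3.76841964e-01, -2.84550982e-02,
       -6.84099051e+01, -1.48165249e+01]), 'joint_velocities': array([ 0.06848728,  0.12691817,  0.06215603, -0.10684546, -0.05688244,
        0.02883135]), 'effort': array([-1.81020719e-04, -3.90667677e+01,  1.87407374e+01,  4.21975225e+00,
        1.09339046e-02, -1.93663777e-04]), 'tcp_pos': array([0.26127395, 0.56701304, 0.19104417]), 'ee_rot': array([[ 9.08135637e-01, -4.18675271e-01, -8.26421960e-04],
       [-4.18676073e-01, -9.08133343e-01, -2.04398911e-03],
       [ 1.05266359e-04,  2.20222246e-03, -9.99997570e-01]]), 'wrist_force': array([-0.42387508,  0.42016783,  0.29980491]), 'moment': array([ 0.00870691, -0.00446522,  0.02068634]), 'gripper_width': 1.0021846633759} 0.0187
scene [[373.1932817306552, 0.0, 323.50165986462054], [0.0, 373.1932817306552, 197.66983100893086], [0.0, 0.0, 1.0]] [[[0.44700262877683555, 0.894532138113307, 0.0009506571590011957], [0.6911535601683185, -0.3446981718959236, -0.6352085693362979], [-0.5678867898914859, 0.2845969503948411, -0.772340060914
[... 1214 characters left out ...]
0.442, 0.021])]
pen_pot [(0.75, [0.692, 0.406, 0.049])]
stapler [(0.6, [0.608, -0.425, 0.048]), (0.26, [0.535, -0.084, 0.104])]
clip_tin [(0.68, [0.3, -0.333, 0.023])]
wrist [[342.0074417762499, 0.0, 322.7139964598849], [0.0, 342.0074417762499, 193.84435267725948], [0.0, 0.0, 1.0]] [[[0.0010093732804492357, -0.9534216437203953, -0.30163910630268287, 0.08261466295091739], [0.9999989477238025, 0.0012766597471828786, -0.0006889783585038313, -0.0004962641586557792], [0.0010419773842452542, -0.3016380934586851, 0.9534219290837299, -0.1924462053197455], [0.0, 0.0, 0.0, 1.0]]]
scale []
pad_left []
pad_right []
clip []
pointer []
glue_stick []
stamp []
calculator []
pen_pot []
stapler []
clip_tin []
```

View pics/scene0.png

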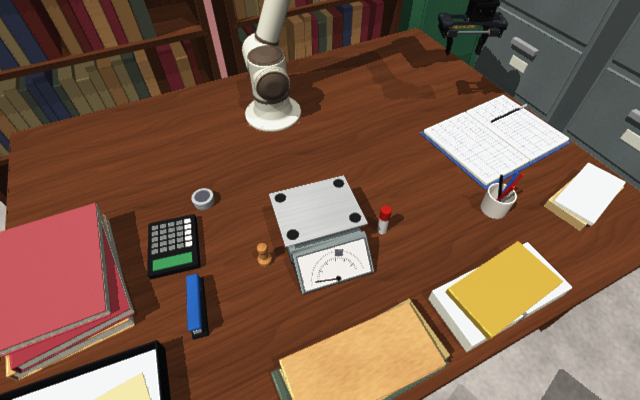

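View pics/top0.png

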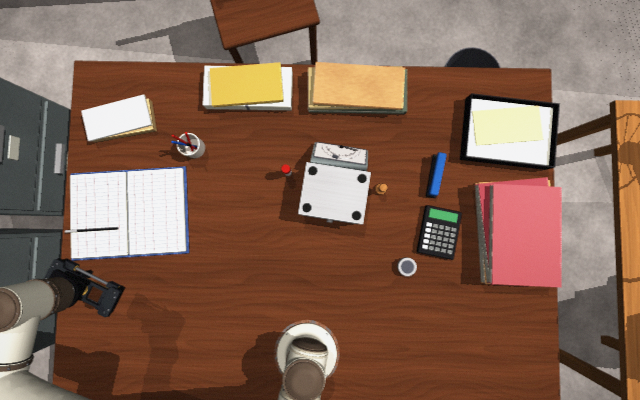

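The scene view shows the scale with its dial towards the camera. The back pads are at about (280,197) and (338,183), and the clip is near (339,252). Next I'll fit the scale pose from the pads and read the clip angle.

```bash
cat >> h.py <<'E'
def proj(c,X):
    X=np.atleast_2d(X); p=X@c['R'].T+c['t']; q=p@c['camera_matrix'].T; return q[:,:2]/q[:,2:]
def ray(c,px):
    d=np.linalg.inv(c['camera_matrix'])@np.r_[px,1.]; return -c['R'].T@c['t'], c['R'].T@d
def plane(c,px,p0,n):
    o,d=ray(c,px); return o+d*((p0-o)@n)/(d@n)
def blobs(c,x0,x1,y0,y1,th=60):
    g=cv2.cvtColor(c['pixels'],cv2.COLOR_RGB2GRAY); m=np.zeros_like(g); m[y0:y1,x0:x1]=(g[y0:y1,x0:x1]<th)
    n,l,s,ce=cv2.connectedComponentsWithStats(m); return [(int(s[i,4]),np.round(ce[i],1).tolist()) for i in range(1,n) if s[i,4]>15]
E
python3 - <<'E'
from h import *
from scipy.optimize import least_squares
cs={n:r.capture(n) for n in('scene','top')}
for n,b in(('scene',(265,375,170,245)),('top',(295,375,160,225))): print(n,blobs(cs[n],*b))
im=cs['scene']['pixels'][170:305,255:385,::-1]; cv2.imwrite('pics/z1.png',cv2.resize(im,None,fx=4.4,fy=4.4,interpolation=cv2.INTER_CUBIC))
im=cs['top']['pixels'][130:230,280:400,::-1]; cv2.imwrite('pics/z2.png',cv2.resize(im,None,fx=5,fy=5,interpolation=cv2.INTER_CUBIC))
for n in cs:
  for t in('pad_left','pad_right','clip','pointer'):
    for d in r.cut_out(n,t)[:2]:
        ys,xs=np.nonzero(d['region']); print(n,t,round(d['score'],2),len(xs),xs.mean().round(1),ys.mean().round(1))
E
```

```text
scene [(57, [338.3, 183.0]), (562, [365.9, 214.0]), (63, [279.9, 197.5]), (22, [268.4, 208.4]), (76, [354.7, 217.2]), (24, [275.5, 231.5]), (85, [292.2, 234.2]), (16, [275.8, 237.9])]
top [(666, [307.2, 199.6]), (51, [312.3, 170.5]), (50, [361.6, 178.3]), (44, [371.2, 191.0]), (50, [306.4, 207.4]), (49, [355.9, 215.2])]
scene pad_left 0.39 95 280.3 197.2
scene pad_right 0.57 4483 316.3 209.9
scene pad_right 0.38 73 337.7 182.5
scene clip 0.54 49 338.6 252.0
top pad_left 0.55 79 356.2 214.5
top pointer 0.65 586 435.6 174.5
```

```bash
sleep 1
```

```text
(no output)
```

View pics/z1.png

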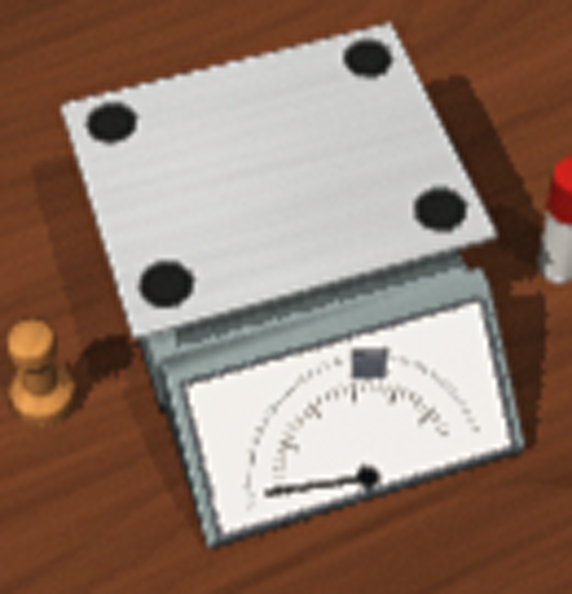

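View pics/z2.png

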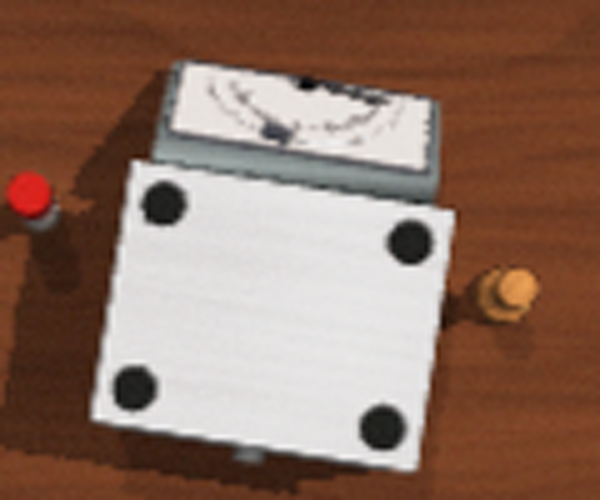

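The zoom shows all four pads, the clip at about (339,252), the pivot at (338.6,278.4) and the pointer tip at (315.7,281.8).

```bash
cat >> h.py <<'E'
def Tf(p,P):
    x,y,a=p; R=np.array([[np.cos(a),-np.sin(a),0],[np.sin(a),np.cos(a),0],[0,0,1]]); return np.asarray(P)@R.T+[x,y,0]
E
python3 - <<'E'
from h import *
from scipy.optimize import least_squares
cs={n:r.capture(n) for n in('scene','top')}
P=np.array([[-60,-80,105.5],[-60,80,105.5],[60,-80,105.5],[60,80,105.5]])/1e3
ob={'scene':[[279.9,197.5],[338.3,183],[292.2,234.2],[354.7,217.2]],'top':[[355.9,215.2],[306.4,207.4],[361.6,178.3],[312.3,170.5]]}
for use in(['scene'],['top'],['scene','top']):
  f=least_squares(lambda p:np.concatenate([(proj(cs[n],Tf(p[:3],P+[0,0,p[3]]))-ob[n]).ravel() for n in use]),[.53,-.08,-.1,0])
  print(use,f.x.round(4),'rms',np.sqrt((f.fun**2).mean()).round(2))
p=f.x[:3]
print(Tf(p,P).round(4),np.degrees(p[2]))
# dial
s2=np.sqrt(.5); n=np.array([s2,0,s2]); up=np.array([-s2,0,s2]); lft=np.array([0,-1,0.])
a=p[2]; Rz=Tf([0,0,a],np.eye(3)).T
piv=np.array([.163,0,.025])
for off in(0,.004):
  o=Tf(p,piv+n*off)
  print('pivot px',proj(cs['scene'],o))
  for nm,c,px in(('clip','scene',(339,252.2)),('tip','scene',(315.7,281.8)),('pivot','scene',(338.6,278.4)),('clip','top',(334.6,156.3))):
    X=plane(cs[c],px,o,Rz@n)-o; u=X@(Rz@up); l=X@(Rz@lft); print(nm,c,'ang',np.arctan2(u,l).round(3),'rad',np.hypot(u,l).round(4))
E
```

```text
['scene'] [ 5.338e-01 -8.350e-02 -1.430e-01 -3.000e-04] rms 0.06
['top'] [ 0.5333 -0.0798 -0.1403 -0.0057] rms 0.03
['scene', 'top'] [ 0.5324 -0.0815 -0.1419 -0.003 ] rms 0.4
[[ 0.4616 -0.1522  0.1055]
 [ 0.4843  0.0062  0.1055]
 [ 0.5804 -0.1692  0.1055]
 [ 0.6031 -0.0108  0.1055]] -8.132679243002476
pivot px [[337.83282183 276.80679654]]
clip scene ang 1.847 rad 0.0607
tip scene ang 0.074 rad 0.0557
pivot scene ang -1.786 rad 0.0045
clip top ang 1.89 rad 0.0582
pivot px [[338.26393611 277.26074072]]
clip scene ang 1.828 rad 0.0615
tip scene ang 0.098 rad 0.0564
pivot scene ang -1.629 rad 0.003
clip top ang 1.862 rad 0.0636
```

Clip angle is about 1.82 rad, which is roughly 16.3 mm of press with a ±1.85 mm window. I'll move above the left pad with the fingers shut.

Emit:
play_rows(
  deltas=[
    [1.6,1.9,0,0,0,0,0],
    [3.2,3.8,0,0,0,0,0],
    [4.7,5.6,0,0,0,0,0],
    [6.2,7.4,0,0,0,0,0],
    [7.7,9.1,0,0,0,0,0],
    [9.0,10.6,0,0,0,0,0],
    [10.3,12.2,0,0,0,0,0],
    [11.6,13.7,0,0,0,0,0],
    [12.9,15.2,0,0,0,0,0],
    [14.2,16.8,0,0,0,0,0],
    [15.5,18.3,0,0,0,0,0],
    [16.8,19.8,0,0,0,0,0],
  ],
)

```text
time_s: 3.6
tcp_pos: [0.4226, -0.0124, 0.1928]
ee_rot: [[0.908, -0.418, 0.002], [-0.418, -0.908, 0.001], [0.001, -0.001, -1.0]]
wrist_force: [1.5, 1.9, 0.1]
gripper_width: 0.031
```

```bash
cat >> h.py <<'E'
def togo(tgt):
    s=r.sense(); R=s['ee_rot']; print('t',round(s['time_s'],2),'tcp',s['tcp_pos'].round(4),'F',s['wrist_force'].round(2),'w',round(float(s['gripper_width']),3))
    print('z axis',R[:,2].round(4),'units',(R.T@(np.array(tgt)-s['tcp_pos'])/.025).round(3))
E
python3 -c "
from h import *
togo([.4616,-.1522,.13])"
```

```text
t 3.6 tcp [ 0.4226 -0.0124  0.1928] F [1.49 1.88 0.09] w 0.031
z axis [ 1.7e-03  5.0e-04 -1.0e+00] units [3.752 4.432 2.511]
```

Emit:
play_rows(
  deltas=[
    [1.2,1.5,0,0,0,0,0],
    [2.3,2.7,0.5,0,0,0,0],
    [2.5,3.0,1.2,0,0,0,0],
    [2.5,3.0,1.8,0,0,0,0],
    [2.5,3.0,1.8,0,0,0,0],
    [2.5,3.0,1.8,0,0,0,0],
  ],
)

```text
time_s: 4.2
tcp_pos: [0.448, -0.1048, 0.1476]
ee_rot: [[0.908, -0.418, 0.0], [-0.418, -0.908, -0.0], [0.0, 0.0, -1.0]]
wrist_force: [0.3, -0.5, -0.2]
gripper_width: 0.005
```

```bash
python3 -c "
from h import *
togo([.4616,-.1522,.115])
c=r.capture('scene'); save(c,'s2'); cv2.imwrite('pics/s2z.png',cv2.resize(c['pixels'][150:305,245:395,::-1],None,fx=3.8,fy=3.8,interpolation=cv2.INTER_CUBIC))
c=r.capture('top');cv2.imwrite('pics/t2z.png',cv2.resize(c['pixels'][130:250,280:400,::-1],None,fx=4.5,fy=4.5,interpolation=cv2.INTER_CUBIC))
c=r.capture('wrist');save(c,'w2')
s=r.sense();T=np.array(c['T_tool_cam'])
for t in ['pad_left','pad_right']:
  print(t,[(round(d['score'],2),np.round(d['centre'],3)) for d in r.spot_in('wrist',t)][:3])
"
```

```text
t 4.2 tcp [ 0.448  -0.1048  0.1476] F [ 0.26 -0.45 -0.15] w 0.005
z axis [ 3.e-04 -4.e-04 -1.e+00] units [1.288 1.495 1.304]
pad_left [(0.57, array([ 0.466, -0.161,  0.106]))]
pad_right [(0.77, array([0.487, 0.006, 0.107]))]
```

View pics/s2z.png

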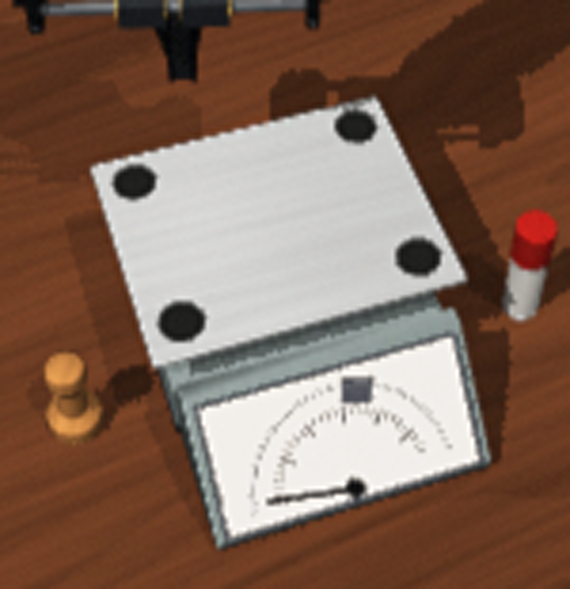

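View pics/w2.png

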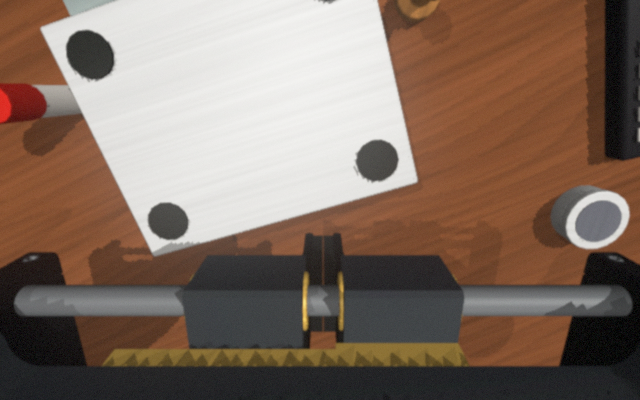

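The wrist view shows the shut fingertips at (323,240), pad_left at about (377,160) and pad_right at about (168,221). I'll cross-check the pad positions from this view.

```bash
cat >> h.py <<'E'
def wristcam():
    s=r.sense(); c=r.capture('wrist'); T=np.array(c['T_tool_cam']); W=np.eye(4); W[:3,:3]=s['ee_rot']; W[:3,3]=s['tcp_pos']; M=W@T
    c['R']=M[:3,:3].T; c['t']=-M[:3,:3].T@M[:3,3]; return c
E
python3 -c "
from h import *
togo([.4616,-.1522,.115])
c=wristcam()
b=[q for q in blobs(c,60,430,20,252,70) if 500<q[0]<3000];print(b)
for a,q in b: print(q,plane(c,np.array(q),np.array([0,0,.106]),np.array([0,0,1.])).round(4))
togo([.4616,-.1522,.115])
"
```

```text
t 4.45 tcp [ 0.4482 -0.1043  0.148 ] F [-0.14  0.34  0.36] w 0.003
z axis [ 1.8e-03  1.0e-04 -1.0e+00] units [1.284 1.52  1.322]
[(1675, [89.4, 53.9]), (641, [323.0, 243.1])]
[89.4, 53.9] [ 0.6033 -0.0109  0.106 ]
[323.0, 243.1] [ 0.4208 -0.0912  0.106 ]
t 4.5 tcp [ 0.4481 -0.1043  0.1479] F [-0.18 -0.17  0.07] w 0.006
z axis [ 1.5e-03  1.0e-04 -1.0e+00] units [1.288 1.516 1.315]
```

Emit:
play_rows(
  deltas=[
    [0.7,0.8,0,0,0,0,0],
    [1.29,1.51,0.3,0,0,0,0],
    [1.29,1.51,0.8,0,0,0,0],
    [1.29,1.51,1.1,0,0,0,0],
    [1.29,1.51,1.1,0,0,0,0],
    [1.29,1.51,1.1,0,0,0,0],
    [1.29,1.51,1.1,0,0,0,0],
  ],
)

```text
time_s: 5.2
tcp_pos: [0.4617, -0.1522, 0.1204]
ee_rot: [[0.909, -0.418, 0.001], [-0.418, -0.909, -0.0], [0.001, -0.0, -1.0]]
wrist_force: [0.2, 0.8, -1.1]
gripper_width: 0.007
```

```bash
cat >> h.py <<'E'
def look(n):
    c=r.capture('scene'); cv2.imwrite(f'pics/{n}.png',cv2.resize(c['pixels'][160:295,255:385,::-1],None,fx=4.4,fy=4.4,interpolation=cv2.INTER_CUBIC)); return c
E
python3 -c "
from h import *
togo([.4616,-.1522,.0897])
look('l0')
"
```

```text
t 5.2 tcp [ 0.4617 -0.1522  0.1204] F [ 0.19  0.81 -1.1 ] w 0.007
z axis [ 1.4e-03 -2.0e-04 -1.0e+00] units [-0.006  0.004  1.226]
```

View pics/l0.png

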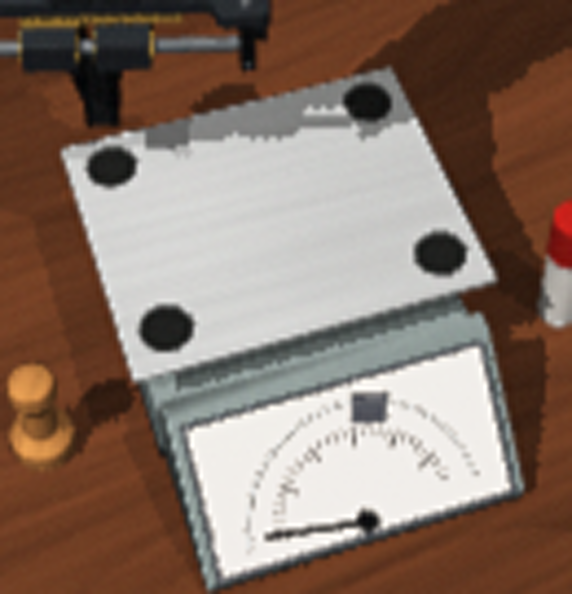

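```bash
python3 -c "
from h import *
c=r.capture('scene')
s=r.sense()
for X in (s['tcp_pos'],[.4616,-.1522,.106]): print((proj(c,X)[0]-[255,160])*4.4)
im=c['pixels'];c2=r.capture('top');cv2.imwrite('pics/t3.png',cv2.resize(c2['pixels'][150:260,290:420,::-1],None,fx=4.5,fy=4.5,interpolation=cv2.INTER_CUBIC));print((proj(c2,s['tcp_pos'])[0]-[290,150])*4.5)
"
```

```text
[109.63715236 145.522915  ]
[111.83281594 161.17309632]
[301.65130817 294.69200129]
```

View pics/t3.png

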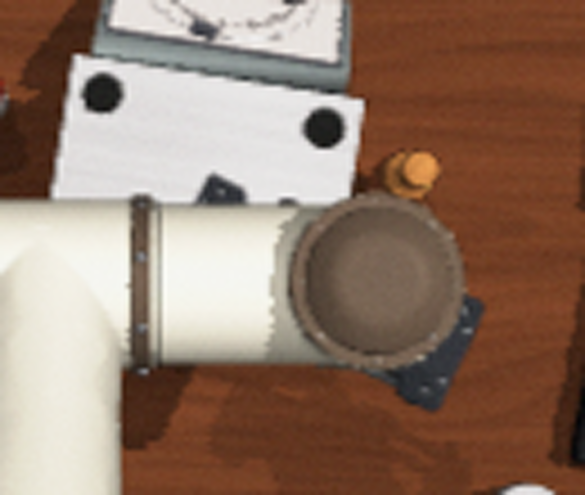

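```bash
python3 -c "
from h import *
c=r.capture('scene');s=r.sense()
print(s['tcp_pos'],s['gripper_width'])
im=c['pixels'][150:215,250:310,::-1].astype(float); im=np.clip((im/255)**.5*255,0,255).astype(np.uint8)
cv2.imwrite('pics/s4.png',cv2.resize(im,None,fx=9,fy=9,interpolation=cv2.INTER_NEAREST))
print((proj(c,s['tcp_pos'])[0]-[250,150])*9)
w=wristcam(); save(w,'w4'); print(proj(w,s['tcp_pos']),proj(w,[.4616,-.1522,.106]))
"
```

```text
[ 0.46146511 -0.15229083  0.12007727] 0.004704943713675953
[268.89891753 387.86484857]
[[323.72147259 227.8445978 ]] [[323.4764986  219.13512764]]
```

View pics/s4.png

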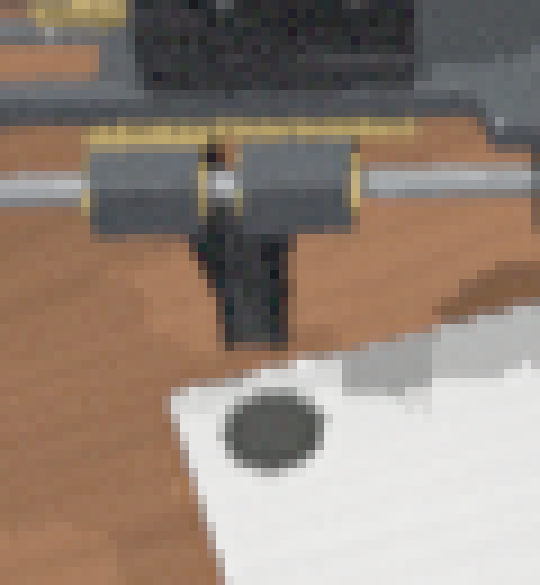

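View pics/w4.png

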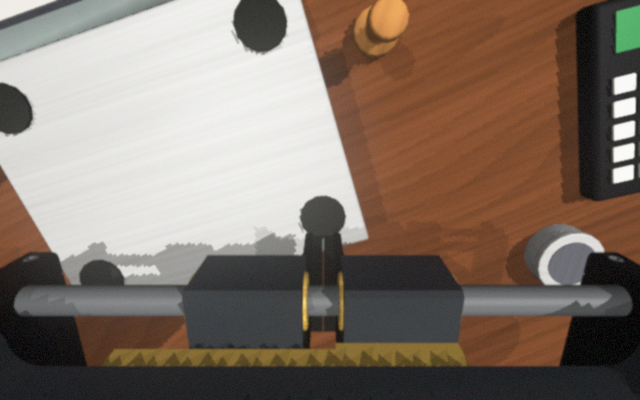

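```bash
python3 -c "
from h import *
w=cv2.imread('pics/w4.png')[170:350,230:420].astype(float)
w=((w/255)**.5*255).astype(np.uint8)
cv2.imwrite('pics/w4z.png',cv2.resize(w,None,fx=3.3,fy=3.3,interpolation=cv2.INTER_NEAREST))
w=wristcam();s=r.sense();R=s['ee_rot'];p=s['tcp_pos']
for x in(-.01,0,.01):
  for z in (0,-.0187,-.04,-.07): print(x,z,proj(w,p+R@np.array([x,0,z]))[0].round(0))
"
```

```text
-0.01 0 [324. 243.]
-0.01 -0.0187 [324. 257.]
-0.01 -0.04 [324. 277.]
-0.01 -0.07 [324. 315.]
0 0 [324. 228.]
0 -0.0187 [324. 241.]
0 -0.04 [324. 260.]
0 -0.07 [324. 295.]
0.01 0 [324. 213.]
0.01 -0.0187 [324. 225.]
0.01 -0.04 [324. 241.]
0.01 -0.07 [324. 273.]
```

View pics/w4z.png

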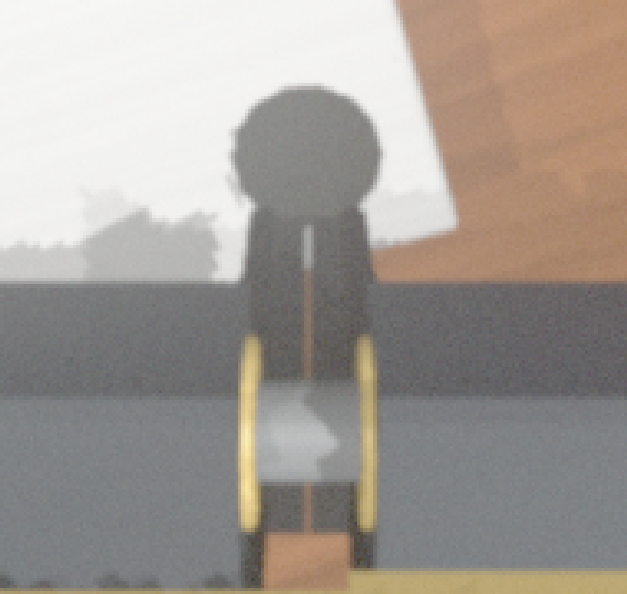

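The visible fingertip ends short of where the TCP projects, by about 15 mm in the scene view. I'll treat the contact height as unknown and descend only to 0.098 m. That is a safe depth in either case, at most 8 mm of press.

Emit:
play_rows(
  deltas=[
    [0.12,0,0.1,0,0,0,0],
    [0.12,0,0.3,0,0,0,0],
    [0.12,0,0.5,0,0,0,0],
    [0.12,0,0.7,0,0,0,0],
    [0.12,0,0.88,0,0,0,0],
    [0.12,0,0.88,0,0,0,0],
    [0.12,0,0.88,0,0,0,0],
  ],
)

```text
time_s: 6.2
tcp_pos: [0.4639, -0.1538, 0.0975]
ee_rot: [[0.908, -0.418, -0.0], [-0.418, -0.908, -0.0], [-0.0, 0.0, -1.0]]
wrist_force: [-0.4, -0.4, 0.1]
gripper_width: 0.008
```

```bash
python3 -c "
from h import *
togo([.4616,-.1522,.0897])
look('l1')
"
```

```text
t 6.2 tcp [ 0.4639 -0.1538  0.0975] F [-0.38 -0.36  0.11] w 0.008
z axis [-3.e-04 -1.e-04 -1.e+00] units [-0.11  -0.018  0.313]
```

View pics/l1.png

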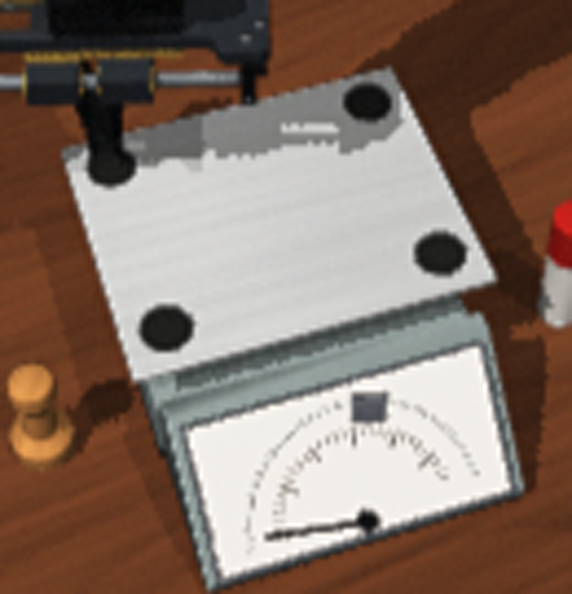

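At 0.0975 m there is no force and the pointer is still at zero, so the tips really are shorter than stated. I'll continue down another 10 mm.

Emit:
play_rows(
  deltas=[
    [0,0,0.1,0,0,0,0],
    [0,0,0.2,0,0,0,0],
    [0,0,0.3,0,0,0,0],
    [0,0,0.4,0,0,0,0],
    [0,0,0.4,0,0,0,0],
    [0,0,0.4,0,0,0,0],
  ],
)

```text
time_s: 6.85
tcp_pos: [0.4639, -0.1537, 0.0876]
ee_rot: [[0.908, -0.418, -0.0], [-0.418, -0.908, -0.0], [-0.0, 0.0, -1.0]]
wrist_force: [-0.7, -0.1, -0.2]
gripper_width: 0.003
```

```bash
python3 -c "
from h import *
togo([.4616,-.1522,.0897])
look('l2')
w=wristcam(); save(w,'w5')
"
```

```text
t 6.85 tcp [ 0.4639 -0.1537  0.0876] F [-0.69 -0.07 -0.24] w 0.003
z axis [-2.e-04 -0.e+00 -1.e+00] units [-0.11  -0.016 -0.085]
```

View pics/l2.png

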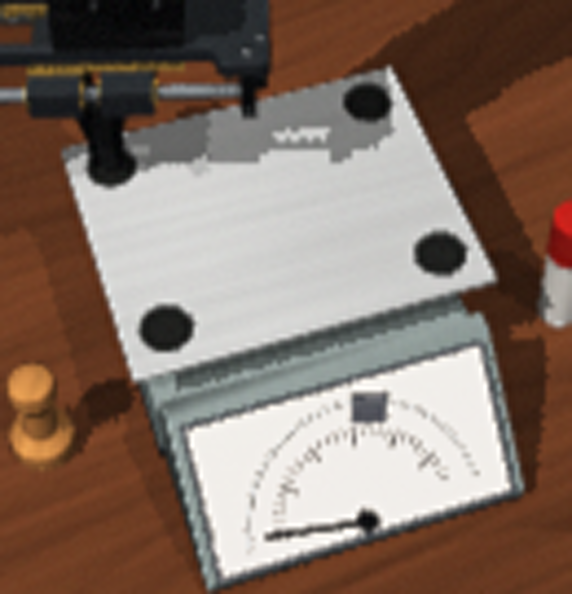

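View pics/w5.png

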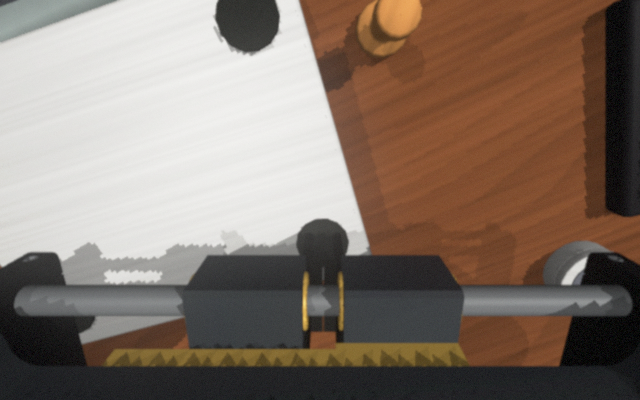

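Emit:
play_rows(
  deltas=[
    [0,0,0.1,0,0,0,0],
    [0,0,0.2,0,0,0,0],
    [0,0,0.3,0,0,0,0],
    [0,0,0.3,0,0,0,0],
    [0,0,0.3,0,0,0,0],
  ],
)

```text
time_s: 7.45
tcp_pos: [0.4639, -0.1537, 0.08]
ee_rot: [[0.908, -0.418, -0.0], [-0.418, -0.908, -0.0], [-0.0, 0.0, -1.0]]
wrist_force: [-0.6, 0.1, -0.1]
gripper_width: 0.006
```

```bash
python3 -c "
from h import *
togo([.4616,-.1522,.0897])
look('l3')
"
```

```text
t 7.45 tcp [ 0.4639 -0.1537  0.08  ] F [-0.58  0.11 -0.11] w 0.006
z axis [-2.e-04 -1.e-04 -1.e+00] units [-0.11  -0.017 -0.386]
```

View pics/l3.png

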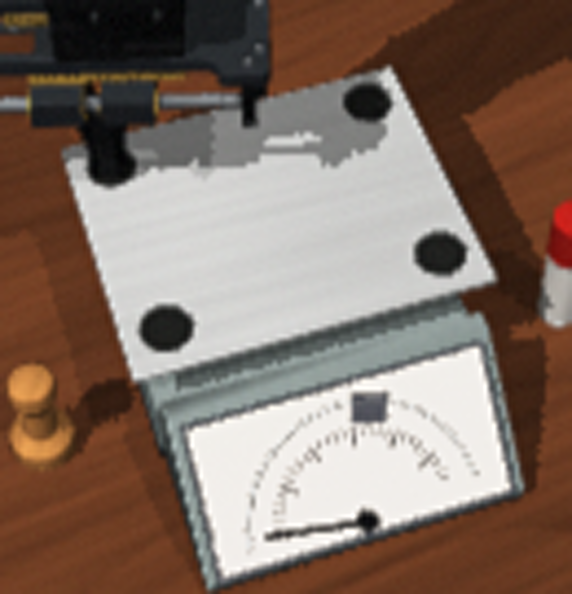

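```bash
python3 -c "
from h import *
c=r.capture('scene');s=r.sense()
g=lambda im:np.clip((im.astype(float)/255)**.4*255,0,255).astype(np.uint8)
cv2.imwrite('pics/s6.png',cv2.resize(g(c['pixels'][150:215,250:320,::-1]),None,fx=9,fy=9,interpolation=cv2.INTER_NEAREST))
w=wristcam(); cv2.imwrite('pics/w6.png',cv2.resize(g(w['pixels'][200:330,240:410,::-1]),None,fx=4,fy=4,interpolation=cv2.INTER_NEAREST))
print(proj(w,[.4616,-.1522,.106]),proj(w,[.4616,-.1522,.103]))
"
```

```text
[[323.1009298  251.61529232]] [[323.10073871 249.08414121]]
```

View pics/s6.png

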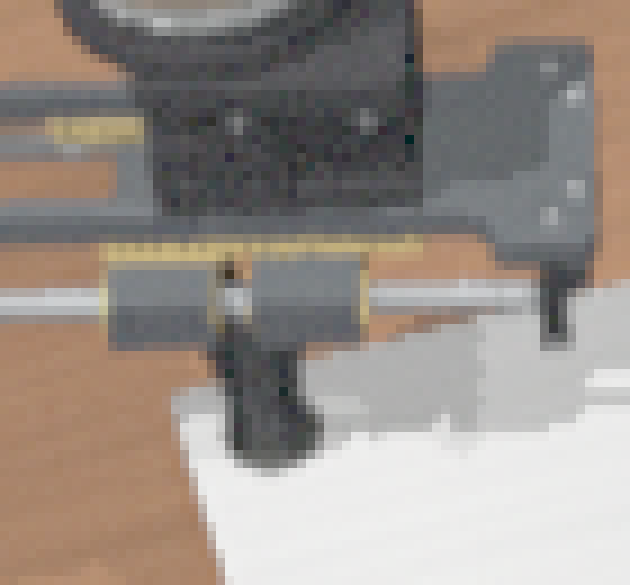

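View pics/w6.png

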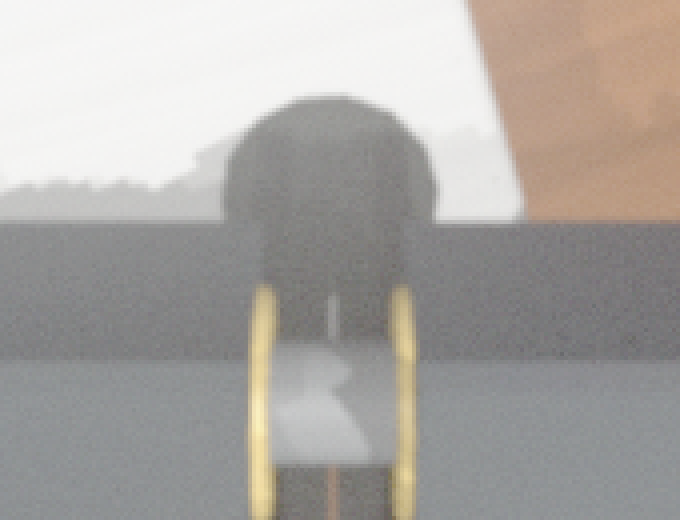

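Emit:
play_rows(
  deltas=[
    [0,0,0.1,0,0,0,0],
    [0,0,0.2,0,0,0,0],
    [0,0,0.2,0,0,0,0],
    [0,0,0.2,0,0,0,0],
  ],
)

```text
time_s: 8.0
tcp_pos: [0.464, -0.1537, 0.0752]
ee_rot: [[0.908, -0.418, 0.0], [-0.418, -0.908, -0.0], [0.0, 0.0, -1.0]]
wrist_force: [0.4, -0.5, 1.5]
gripper_width: 0.01
```

```bash
python3 -c "
from h import *
togo([.4616,-.1522,.0897])
look('l4')
"
```

```text
t 8.0 tcp [ 0.464  -0.1537  0.0752] F [ 0.38 -0.54  1.52] w 0.01
z axis [ 0. -0. -1.] units [-0.113 -0.015 -0.58 ]
```

View pics/l4.png

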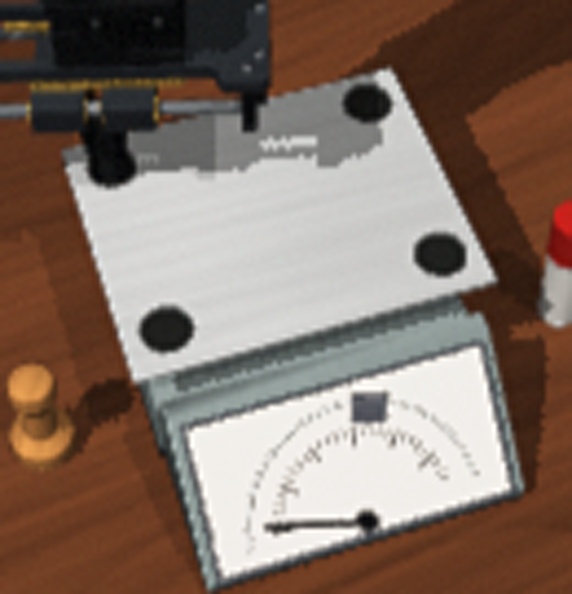

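Contact: 1.5 N, and the pointer has moved about 0.1 rad at z = 0.0752. I'll press further, about 11 mm more, which stays short of the clip.

Emit:
play_rows(
  deltas=[
    [0,0,0.1,0,0,0,0],
    [0,0,0.2,0,0,0,0],
    [0,0,0.3,0,0,0,0],
    [0,0,0.4,0,0,0,0],
    [0,0,0.46,0,0,0,0],
    [0,0,0.46,0,0,0,0],
    [0,0,0.46,0,0,0,0],
  ],
)

```text
time_s: 8.75
tcp_pos: [0.4641, -0.1538, 0.0639]
ee_rot: [[0.908, -0.418, 0.0], [-0.418, -0.908, -0.0], [0.0, 0.0, -1.0]]
wrist_force: [-1.4, 0.9, 5.0]
gripper_width: 0.008
```

```bash
python3 -c "
from h import *
togo([.4616,-.1522,.0897])
look('l5')
"
```

```text
t 8.75 tcp [ 0.4641 -0.1538  0.0639] F [-1.41  0.88  5.01] w 0.008
z axis [ 3.e-04 -2.e-04 -1.e+00] units [-0.117 -0.015 -1.033]
```

View pics/l5.png

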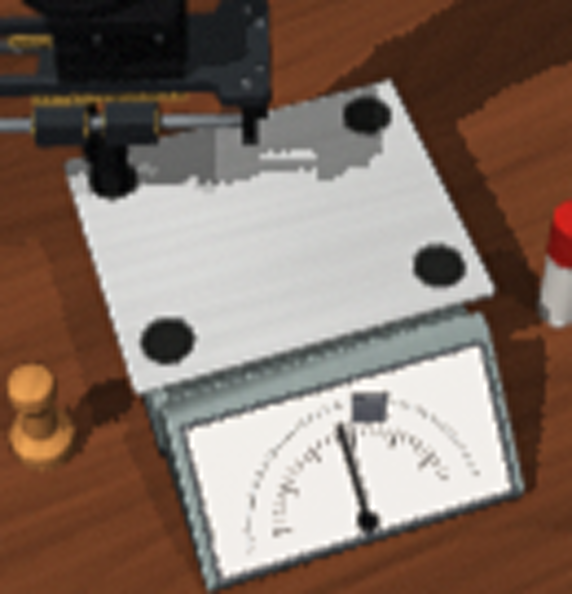

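```bash
cat >> h.py <<'E'
def ang(c,tip,piv=(368,521),off=.003):
    p=(.5324,-.0815,-.1419); s2=np.sqrt(.5); n=np.array([s2,0,s2]); up=np.array([-s2,0,s2]); l=np.array([0,-1,0.])
    Rz=Tf([0,0,p[2]],np.eye(3)).T; o=Tf(p,np.array([.163,0,.025])+n*off); f=lambda z:plane(c,np.array(z)/4.4+[255,160],o,Rz@n)
    X=f(tip)-f(piv); u=X@(Rz@up);w=X@(Rz@l); return round(float(np.arctan2(u,w)),3),round(float(np.hypot(u,w)),4)
E
python3 -c "
from h import *
c=r.capture('scene')
for t in((265,537),(268,527),(341,427),(370,406)): print(t,ang(c,t))
"
```

```text
(265, 537) (0.144, 0.0583)
(268, 527) (0.237, 0.0564)
(341, 427) (1.52, 0.0556)
(370, 406) (1.816, 0.0643)
```

Emit:
play_rows(
  deltas=[
    [0,0,0.05,0,0,0,0],
    [0,0,0.1,0,0,0,0],
    [0,0,0.1,0,0,0,0],
  ],
)

```text
time_s: 9.15
tcp_pos: [0.4641, -0.1537, 0.0615]
ee_rot: [[0.908, -0.418, 0.0], [-0.418, -0.908, -0.0], [0.0, 0.0, -1.0]]
wrist_force: [-1.5, 1.3, 7.3]
gripper_width: 0.006
```

```bash
python3 -c "
from h import *
togo([.4616,-.1522,.0897])
c=look('l6')
cv2.imwrite('pics/l6z.png',cv2.resize(c['pixels'][235:290,300:375,::-1],None,fx=8,fy=8,interpolation=cv2.INTER_CUBIC))
"
```

```text
t 9.15 tcp [ 0.4641 -0.1537  0.0615] F [-1.51  1.26  7.3 ] w 0.006
z axis [ 2.e-04 -2.e-04 -1.e+00] units [-0.116 -0.014 -1.13 ]
```

View pics/l6z.png

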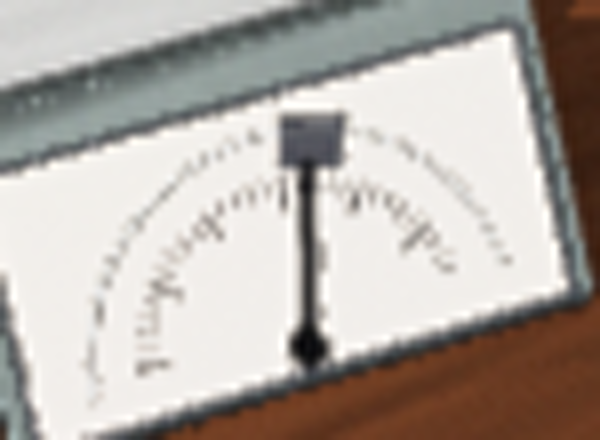

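The pointer at (307,170) lies under the clip, whose centre is (313,140), so it is about 2 mm short of the middle. I'll nudge slightly, hold 1.1 s, then release.

Emit:
play_rows(
  deltas=[
    [0,0,0.01,0,0,0,0],
    [0,0,0.01,0,0,0,0],
    [0,0,0.01,0,0,0,0],
    [0,0,0.01,0,0,0,0],
    [0,0,0.01,0,0,0,0],
    [0,0,0.01,0,0,0,0],
    [0,0,0.01,0,0,0,0],
    [0,0,0.01,0,0,0,0],
    [0,0,0.01,0,0,0,0],
    [0,0,0.01,0,0,0,0],
    [0,0,0.01,0,0,0,0],
  ],
)

```text
time_s: 10.3
tcp_pos: [0.4641, -0.1538, 0.0613]
ee_rot: [[0.908, -0.418, 0.0], [-0.418, -0.908, -0.0], [0.0, 0.0, -1.0]]
wrist_force: [-1.5, 0.7, 6.5]
gripper_width: 0.005
```

```bash
python3 -c "
from h import *
togo([.4616,-.1522,.0897])
c=look('l7')
"
```

```text
t 10.3 tcp [ 0.4641 -0.1538  0.0613] F [-1.52  0.75  6.47] w 0.005
z axis [ 4.e-04 -2.e-04 -1.e+00] units [-0.116 -0.015 -1.135]
```

View pics/l7.png

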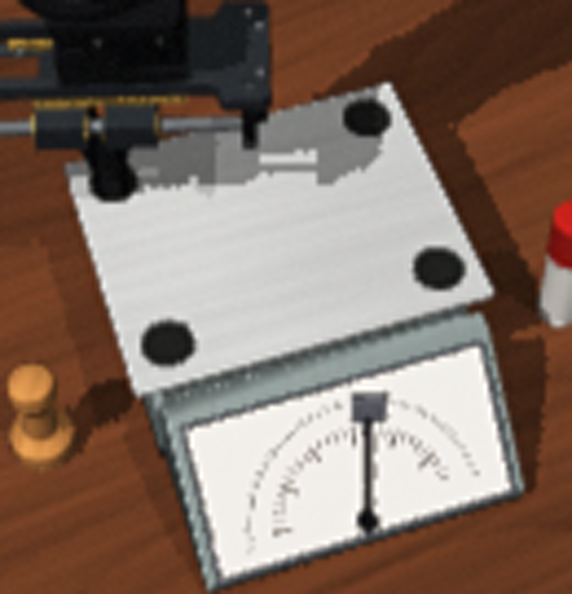

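The pointer sits centred within the clip to about 2 mm. For margin I'll nudge 0.3 mm, hold another 0.9 s, then lift clear.

Emit:
play_rows(
  deltas=[
    [0,0,0.012,0,0,0,0],
    [0,0,0.012,0,0,0,0],
    [0,0,0.012,0,0,0,0],
    [0,0,0.012,0,0,0,0],
    [0,0,0.012,0,0,0,0],
    [0,0,0.012,0,0,0,0],
    [0,0,0.012,0,0,0,0],
    [0,0,0.012,0,0,0,0],
    [0,0,0.012,0,0,0,0],
  ],
)

```text
time_s: 11.25
tcp_pos: [0.4641, -0.1538, 0.0611]
ee_rot: [[0.908, -0.418, 0.0], [-0.418, -0.908, -0.0], [0.0, 0.0, -1.0]]
wrist_force: [-1.5, 0.7, 6.7]
gripper_width: 0.003
```

Emit:
play_rows(
  deltas=[
    [0,0,-0.15,0,0,0,0],
    [0,0,-0.3,0,0,0,0],
    [0,0,-0.45,0,0,0,0],
    [0,0,-0.6,0,0,0,0],
    [0,0,-0.8,0,0,0,0],
    [0,0,-1.1,0,0,0,0],
    [0,0,-1.4,0,0,0,0],
    [0,0,-1.4,0,0,0,0],
    [0,0,-1.4,0,0,0,0],
  ],
)

```text
time_s: 12.15
tcp_pos: [0.4639, -0.1537, 0.0958]
ee_rot: [[0.908, -0.419, 0.0], [-0.419, -0.908, 0.0], [0.0, -0.0, -1.0]]
wrist_force: [0.9, 0.2, -0.9]
gripper_width: 0.007
```

```bash
python3 -c "
from h import *
togo([.4616,-.1522,.0897])
c=look('l8')
b=[q for q in blobs(c,265,375,170,245)];print(b)
print('units to right pad'); togo(np.array([.4843,.0062,.0946])+[.0024,-.0015,0])
"
```

```text
t 12.15 tcp [ 0.4639 -0.1537  0.0958] F [ 0.93  0.22 -0.87] w 0.007
z axis [ 4.e-04  2.e-04 -1.e+00] units [-0.108 -0.014  0.242]
[(197, [299.5, 173.1]), (1012, [362.0, 197.3]), (400, [277.8, 184.4]), (67, [338.1, 182.8]), (28, [300.4, 184.0]), (24, [268.7, 208.5]), (76, [354.7, 217.2]), (37, [275.8, 232.3]), (85, [292.2, 234.3])]
units to right pad
t 12.2 tcp [ 0.4637 -0.1537  0.0955] F [ 0.47  0.15 -0.71] w 0.005
z axis [-3.e-04  2.e-04 -1.e+00] units [-1.817 -6.138  0.037]
```

View pics/l8.png

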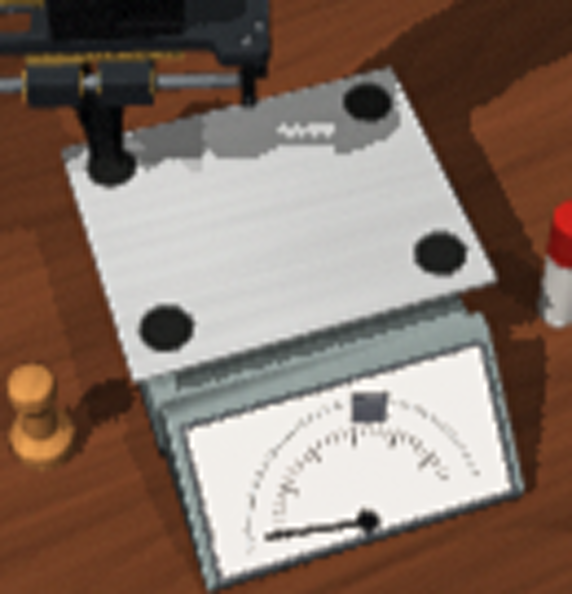

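The pointer is back at zero and nothing has shifted. Now to the right pad.

Emit:
play_rows(
  deltas=[
    [-0.1,-0.4,-0.3,0,0,0,0],
    [-0.5,-1.7,-0.4,0,0,0,0],
    [-1.0,-3.4,-0.4,0,0,0,0],
    [-1.5,-5.0,-0.4,0,0,0,0],
    [-1.82,-6.14,-0.3,0,0,0,0],
    [-1.82,-6.14,-0.1,0,0,0,0],
    [-1.82,-6.14,0.2,0,0,0,0],
    [-1.82,-6.14,0.4,0,0,0,0],
    [-1.82,-6.14,0.4,0,0,0,0],
    [-1.82,-6.14,0.4,0,0,0,0],
  ],
)

```text
time_s: 13.2
tcp_pos: [0.4866, 0.0039, 0.0854]
ee_rot: [[0.908, -0.42, -0.001], [-0.42, -0.908, -0.0], [-0.0, 0.001, -1.0]]
wrist_force: [0.0, 0.8, 0.6]
gripper_width: 0.002
```

```bash
python3 -c "
from h import *
togo([.4867,.0047,.0612])
c=look('r0')
w=wristcam(); save(w,'wr0')
"
```

```text
t 13.2 tcp [0.4866 0.0039 0.0854] F [0.03 0.82 0.58] w 0.002
z axis [-6.e-04 -4.e-04 -1.e+00] units [-0.011 -0.031  0.969]
```

View pics/r0.png

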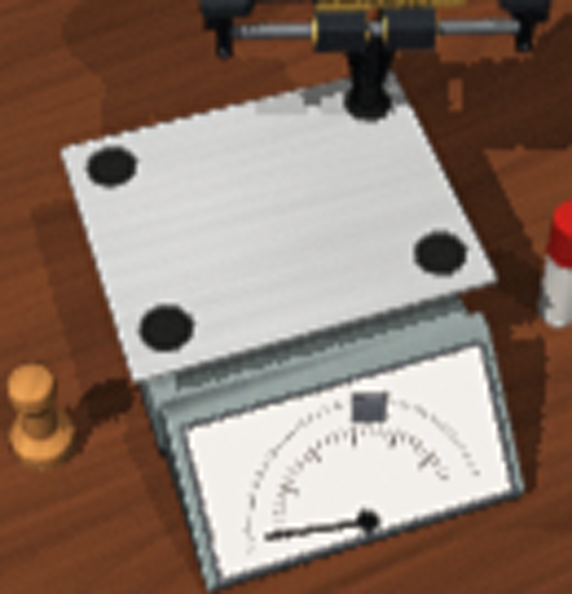

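View pics/wr0.png

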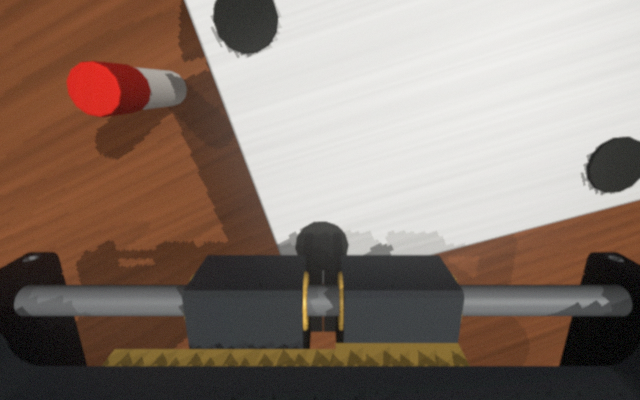

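The fingers are aligned with the right pad at column 323. I'll descend to about 0.0645 m first, short of the clip.

Emit:
play_rows(
  deltas=[
    [0,0,0.15,0,0,0,0],
    [0,0,0.3,0,0,0,0],
    [0,0,0.4,0,0,0,0],
    [0,0,0.5,0,0,0,0],
    [0,0,0.6,0,0,0,0],
    [0,0,0.7,0,0,0,0],
    [0,0,0.8,0,0,0,0],
    [0,0,0.84,0,0,0,0],
    [0,0,0.84,0,0,0,0],
    [0,0,0.84,0,0,0,0],
  ],
)

```text
time_s: 14.3
tcp_pos: [0.4867, 0.0046, 0.0648]
ee_rot: [[0.908, -0.418, -0.0], [-0.418, -0.908, -0.0], [-0.0, 0.0, -1.0]]
wrist_force: [-2.7, -1.1, 4.6]
gripper_width: 0.006
```

```bash
python3 -c "
from h import *
togo([.4867,.0047,.0611])
c=look('r1')
"
```

```text
t 14.3 tcp [0.4867 0.0046 0.0648] F [-2.74 -1.11  4.6 ] w 0.006
z axis [-4.e-04 -3.e-04 -1.e+00] units [-0.    -0.005  0.147]
```

View pics/r1.png

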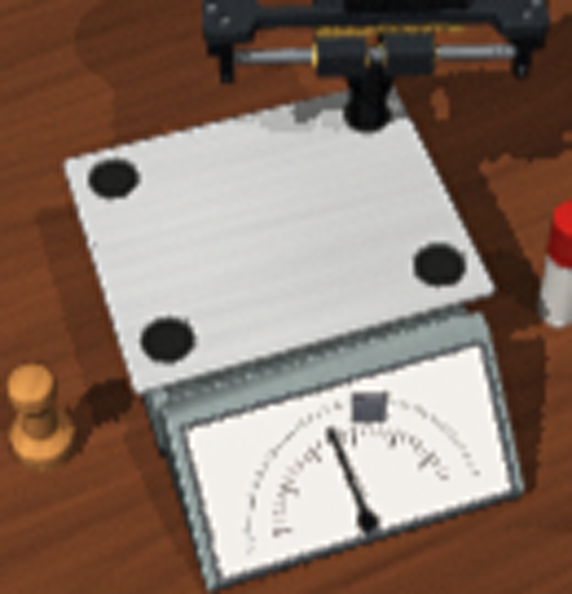

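Emit:
play_rows(
  deltas=[
    [0,0,0.06,0,0,0,0],
    [0,0,0.11,0,0,0,0],
    [0,0,0.145,0,0,0,0],
    [0,0,0.145,0,0,0,0],
  ],
)

```text
time_s: 14.75
tcp_pos: [0.4867, 0.0046, 0.0613]
ee_rot: [[0.908, -0.418, -0.0], [-0.418, -0.908, -0.0], [-0.0, 0.0, -1.0]]
wrist_force: [-3.7, -0.4, 6.9]
gripper_width: 0.005
```

```bash
python3 -c "
from h import *
togo([.4867,.0047,.0611])
c=look('r2')
"
```

```text
t 14.75 tcp [0.4867 0.0046 0.0613] F [-3.72 -0.45  6.9 ] w 0.005
z axis [-4.e-04 -3.e-04 -1.e+00] units [-0.001 -0.004  0.006]
```

View pics/r2.png

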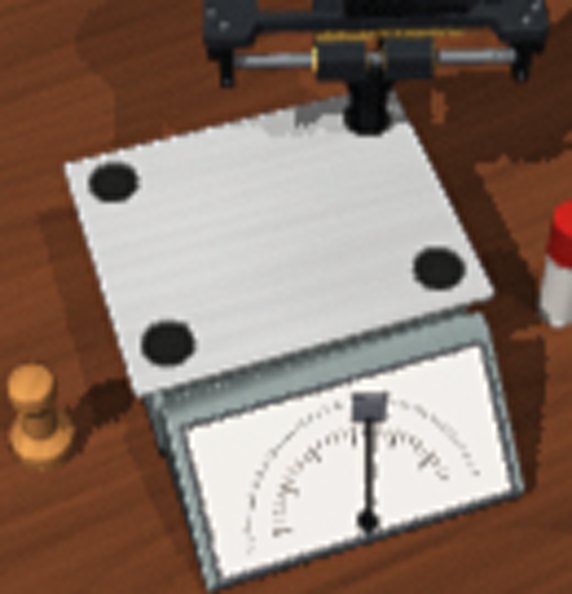

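The pointer at (369,422) is right under the clip's middle. Hold.

Emit:
play_rows(
  deltas=[
    [0,0,0,0,0,0,0],
    [0,0,0,0,0,0,0],
    [0,0,0,0,0,0,0],
    [0,0,0,0,0,0,0],
    [0,0,0,0,0,0,0],
    [0,0,0,0,0,0,0],
    [0,0,0,0,0,0,0],
    [0,0,0,0,0,0,0],
    [0,0,0,0,0,0,0],
    [0,0,0,0,0,0,0],
    [0,0,0,0,0,0,0],
    [0,0,0,0,0,0,0],
  ],
)

```text
time_s: 16.0
tcp_pos: [0.4867, 0.0046, 0.0614]
ee_rot: [[0.908, -0.418, -0.0], [-0.418, -0.908, -0.0], [-0.0, 0.0, -1.0]]
wrist_force: [-4.0, -0.7, 6.5]
gripper_width: 0.009
```

```bash
python3 -c "
from h import *
togo([.4867,.0047,.0611])
c=look('r3')
"
```

```text
t 16.0 tcp [0.4867 0.0046 0.0614] F [-4.   -0.66  6.49] w 0.009
z axis [-2.e-04 -3.e-04 -1.e+00] units [-0.001 -0.004  0.011]
```

View pics/r3.png

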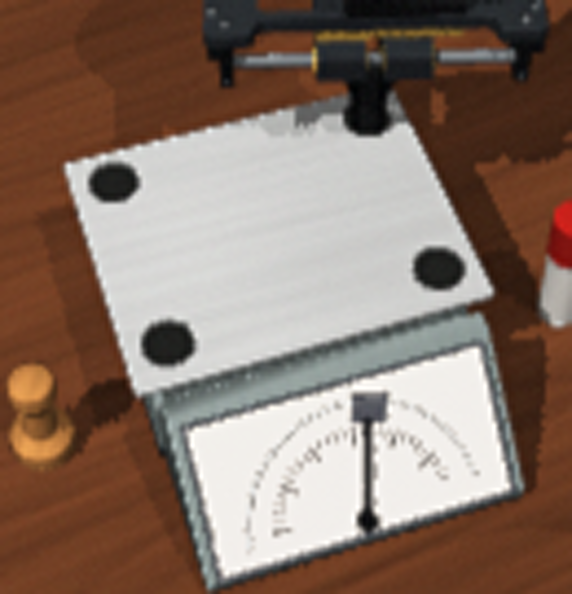

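Emit:
play_rows(
  deltas=[
    [0,0,0.012,0,0,0,0],
    [0,0,0.012,0,0,0,0],
    [0,0,0.012,0,0,0,0],
    [0,0,0.012,0,0,0,0],
    [0,0,0.012,0,0,0,0],
    [0,0,0.012,0,0,0,0],
    [0,0,0.012,0,0,0,0],
    [0,0,0.012,0,0,0,0],
    [0,0,0.012,0,0,0,0],
  ],
)

```text
time_s: 16.95
tcp_pos: [0.4867, 0.0046, 0.0611]
ee_rot: [[0.908, -0.418, -0.0], [-0.418, -0.908, -0.0], [-0.0, 0.0, -1.0]]
wrist_force: [-2.9, -1.6, 7.1]
gripper_width: 0.004
```

Emit:
play_rows(
  deltas=[
    [0,0,-0.15,0,0,0,0],
    [0,0,-0.3,0,0,0,0],
    [0,0,-0.45,0,0,0,0],
    [0,0,-0.6,0,0,0,0],
    [0,0,-0.8,0,0,0,0],
    [0,0,-1.2,0,0,0,0],
    [0,0,-2.0,0,0,0,0],
    [0,0,-3.0,0,0,0,0],
    [0,0,-4.0,0,0,0,0],
    [0,0,-4.0,0,0,0,0],
    [0,0,-4.0,0,0,0,0],
    [0,0,-4.0,0,0,0,0],
  ],
)

```text
time_s: 18.15
tcp_pos: [0.4862, 0.0047, 0.16]
ee_rot: [[0.908, -0.419, -0.001], [-0.419, -0.908, -0.0], [-0.001, 0.001, -1.0]]
wrist_force: [0.3, 0.4, -0.2]
gripper_width: 0.006
```

```bash
python3 -c "
from h import *
togo([.4867,.0047,.0611])
c=look('f0'); save(c,'f0full')
print(blobs(c,265,375,170,245))
"
```

```text
t 18.15 tcp [0.4862 0.0047 0.16  ] F [ 0.35  0.36 -0.17] w 0.006
z axis [-1.5e-03 -1.0e-04 -1.0e+00] units [ 0.024 -0.012  3.956]
[(42, [279.0, 173.4]), (266, [364.7, 177.2]), (57, [338.3, 183.0]), (561, [365.9, 213.9]), (62, [279.8, 197.5]), (19, [268.1, 208.7]), (73, [354.7, 217.2]), (83, [292.1, 234.3])]
```

View pics/f0.png

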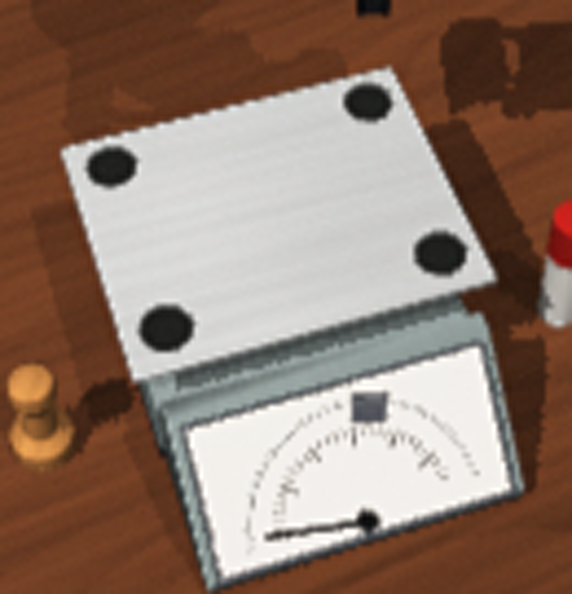

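View pics/f0full.png

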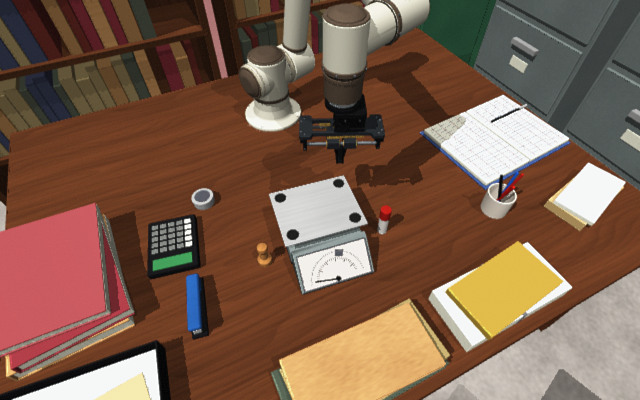

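The pointer is at zero, the clip is at (370,406) in the zoom as before, and all four pads are within 0.1 px of where they started. The other things are unmoved and the arm is clear, so I'm handing in.

```bash
python3 -c "
from h import *
print(r.finish_job()); print(r.sense()['time_s'])
"
```

```text
the job is handed in; nothing more can be done
None
the job is handed in; nothing more can be done
```

I pressed the back left pad, then the back right pad, each until the pointer lay over the clip, and handed the job in at about 18 s; no verdict was reported.

- **Holds:** Each press was held for about 2 s. The pointer stayed within about 2 mm of the clip's middle in the pictures, with roughly 6.5–7 N on the pad, and returned to zero after each release. After each picture check I pressed about 0.3 mm deeper for the last 0.9 s, and that final stretch was not pictured.
- **Last checks:** The pointer is at zero and the clip is unmoved. The four pads are within 0.1 px of their starting positions, the other things look unmoved, and the gripper is well clear with near-zero wrist force.
- **Disagreed:** With the fingers shut, the tips were about 29 mm shorter than the stated TCP: contact came at a TCP height of about 0.076 m instead of 0.106 m. I therefore set the press depth from the pictures of the dial.
- **Sideways force:** Up to about 4 N built up during the right press, but the scale did not move.

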